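Index the board-test dial to the connector board

TASK

On the rotary test fixture, push the round dial by its upright steel pins one quarter turn, whichever way brings the board with the tall black connector in front of the black test head, until the dial drops into its next click position. Keep off the two boards: both must stay lying in their nests.

Things in the scene. Friction and masses are not known exactly. Their poses are not given: they have to be found in the camera images.
- fixture: Test fixture: fixed steel base 330 x 220 mm under a round aluminium dial, 290 mm across, top 48 mm above the bench. Origin: on the dial's axis at bench height; z up; +x points to the test head, a fixed black block 26 x 90 mm centred 172 mm from the axis, top 97 mm up. The dial has four square nests centred 85 mm from the axis; at the start they lie to +x (empty), +y, -x (empty), -y.
- dial (a joint): Dial angle, rad: 0 at the start, + counter-clockwise from above, stops at +-1.70, sprung clicks at 0 and +-1.571. Let go before 0.79 (half way) it springs back, beyond it pulls itself on. Four steel pins turn with it: 14 mm thick, 120 mm from the axis, tops 98 mm above the bench, at 45, 135, 225, 315 degrees from the fixture's +x when the dial is at 0. Pushing at a pin takes up to about 5 N.
- connector_board: Board to be tested: green board on a grey carrier 57 x 57 mm, 9.6 mm thick, with one tall black connector block 20 x 50 mm in its middle, top 32 mm above the underside. Lies loose in a nest with 2 mm play inside 5 mm high rims; starts in the fixture's +y or -y nest. Origin: centre of its underside, z up.
- plain_board: The other board: same green board and grey carrier, 57 x 57 mm, but flat, with only thin chips and short pins up to 20 mm above its underside. Loose in the nest opposite the connector board. Origin: centre of its underside, z up.
Mind the look-alikes: they are no part of the job. What is shaped like the plain_board but white is not meant. What is shaped like the connector_board but red is not meant.

How it is judged:
By the outcome, as a careful person would: the job done as asked, in the order asked, and still so for the second after the job is handed in, with the robot touching nothing.
It also fails if it takes over 32 s, if anything falls off the work surface, if the arm or the gripper's body presses on something with over 40 N, if the wrist force passes 120 N, or if a joint passes its speed limit or range.

ROBOT

A 6-joint arm with a two-finger parallel gripper is mounted at the origin on the work surface. World frame = base frame: x ahead of the robot, y to its left, z up, the work surface at z = 0. Lengths are in m, angles in degrees, forces in N, time in s.
With the tool pointing down it reaches from about 0.375 to 0.9 m from the base axis. Payload 3.1 kg.
Tool frame: the origin (TCP) lies at the centre of the arm's flange, where the gripper is bolted on; the fingertips stand 182 mm ahead of it and the grasp point (between the pads) lies 164 mm ahead of it (arm.nose_length is the distance from the TCP to the fingertips, in m); z points along the fingers, y is the direction in which the jaws open and shut (so a half turn about z gives the same grasp; the last joint's range is limited). The gripper opens to 87 mm and grips with 3 to 60 N. Pads are 19 mm wide; open, the fingers measure 117 mm over their backs; the gripper's body (75 mm by 190 mm) begins 51 mm behind the grasp point.
Start: joints at [59.502, 30.224, 82.088, -0, 67.689, -10.227], TCP at [0.216, 0.586, 0.405] pointing down, gripper open.
Joint ranges: [-176.69, 176.69], [-43.24, 126.21], [12.49, 139.97], [-82, 262], [0, 151.66], [-163.58, 163.58]. Speed limits (degrees/s): [159.86, 159.86, 180, 180, 180, 180].

INTERFACE

Orientations are given as [roll, pitch, yaw] about the fixed x, y, z axes, in that order (R = Rz(yaw) Ry(pitch) Rx(roll)).
In Python, from station import arm gives the robot as it stands.
- The arm moves only by the tool drive_tool, never from a script. Its argument "plan" is a list of rows, each an object of numbers: "fingers": the opening, from -1 (shut) to 1 (fully open); "dx", "dy", "dz": the shift along the tool's x, y, z in mm; "spin": the turn about the tool's z in degrees. In form: [{"fingers": .., "dx": .., "dy": .., "dz": .., "spin": ..}, ...]. A call has 1 to 12 rows; each row shifts and turns the pose as measured when the row begins, along the tool's axes as they then stand; what a row does not reach is not made up. A row lasts 1/8 s, in which the tool goes at most 62.5 mm and 10.7 degrees, less where a joint would pass 70% of its speed; a pose out of reach is approached as far as the arm can. A call is refused whole if a number of a shift passes 62.5 or a number of a turn 10.7, either way. A call with a gripper value outside its range is refused whole. The fingers move at their own pace and stop on an object; "newtons" is the grip in N (left out, the last holds). Time passes only in rows, so rows that do not move let the fingers close. It gives the time, the measured TCP pose, the force and the opening at its end, in the units of the state.
- arm.state(): the state, without advancing time (a new reading comes with each control period).
- arm.capture(name): name is "side" or "top" or "wrist"; returns the picture (420x560x3 uint8, red, green, blue); there is no depth.
- arm.camera_model(name): a dict with "fx", "fy", "cx", "cy" (pixels), "k1" (the pictures are not rectified: a ray, as slopes to the right and down, at radius r is drawn at 1 + k1 r^2 times it, then the intrinsics apply), "T" (4x4, takes a point from camera to world coordinates). Camera axes: x right, y down, z forward; pixel columns grow to the right and rows downward; lengths in m; the calibration is good to about 2 mm. A picture is of the moment at which its call begins: read the wrist's pose just before it. camera_model takes no time and is no camera call; for the wrist camera it gives the pose at the moment of the call.
- arm.close_job(): hands the job in, once; it reports no verdict.
The state is a dict: "clock": time; "joint_positions": joint angles; "joint_vel": joint speeds; "joint_torque": joint torques, N m; "ee_pos": TCP position; "orientation": TCP orientation; "force": force on the tool from outside, world axes, zero at the start; "torque": the same for the moment, N m; "width": finger opening in m.
Only numpy, scipy, OpenCV 4.12 (cv2) and the standard library are available. Lean on these libraries where they do the work, as an engineer would, in place of code of your own. Each camera call takes 0.05 s, during which the arm holds its last target. There are 200 camera calls.

## Working session

There is one attempt and no reset: what is moved stays moved. The work goes in short steps, Python scripts to look and compute and a tool call to move; the robot and the scene stay as the last step left them, time stands still between calls to the robot, and variables do not carry over. Pictures are saved under pics/ and viewed, about 8 in all and at most 12, crops included, and the job is handed in when it is done.

Besides the shell and the picture viewer there is one more tool, called after "Call:" by a JSON object that holds its "op" and its "data". drive_tool: Moves the arm, as the interface text tells. Its arguments: {"type":"object","properties":{"plan":{"type":"array"},"newtons":{"type":"number"}},"required":["plan"]}

```bash
mkdir -p pics; cat > h.py <<'E'
import numpy as np,cv2
from station import arm
def save(n,f):
    im=arm.capture(n); cv2.imwrite('pics/'+f,cv2.cvtColor(im,cv2.COLOR_RGB2BGR)); return im
def ray(m,u,v):
    K=np.array([[m['fx'],0,m['cx']],[0,m['fy'],m['cy']],[0,0,1]])
    p=cv2.undistortPoints(np.array([[[u,v]]],float),K,np.array([m['k1'],0,0,0,0]))[0,0]
    T=np.array(m['T']); return T[:3,3],T[:3,:3]@np.array([p[0],p[1],1])
def hit(m,u,v,z):
    o,d=ray(m,u,v); return o+d*(z-o[2])/d[2]
E
python3 - <<'E'
from h import *
print(arm.state())
a=save('top','top1.png');b=save('side','side1.png')
E
```

```text
{'clock': 0.0, 'joint_positions': array([ 5.95018401e+01,  3.02775281e+01,  8.21566140e+01,  9.00775546e-04,
        6.76873737e+01, -1.02278857e+01]), 'joint_vel': array([-0.17666749,  0.0748091 ,  0.01662044, -0.04361023,  0.03257377,
        0.00241488]), 'joint_torque': array([-3.42121184e-04, -4.40042710e+01, -1.76586270e+01,  6.32057455e-02,
        5.82701562e-02, -1.84221763e-04]), 'ee_pos': array([0.21632993, 0.58600045, 0.40378536]), 'orientation': array([-1.79880563e+02, -2.23961515e-02,  1.59729360e+02]), 'force': array([0.19742216, 1.02223564, 0.89637576]), 'torque': array([-0.01191348, -0.053693  , -0.03583441]), 'width': 0.08680034521261583}
```

View pics/top1.png

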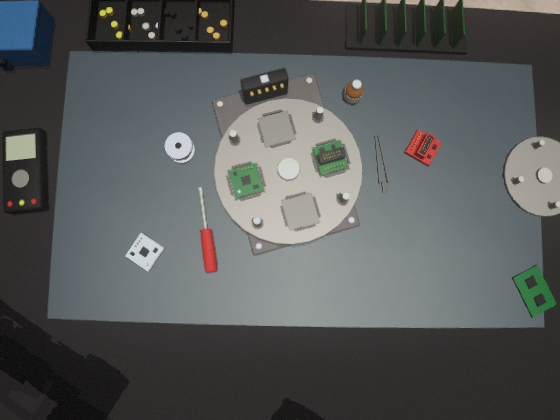

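View pics/side1.png

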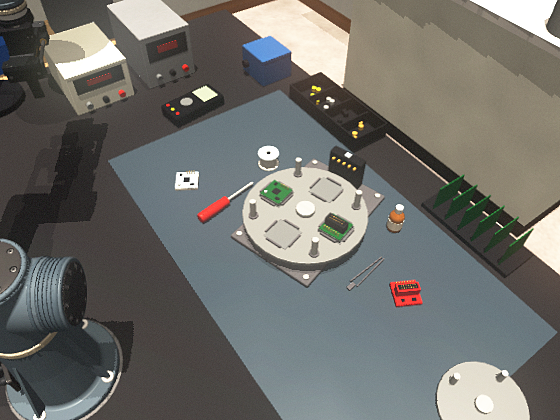

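The top view shows the test head at (265,87), the connector board at (331,157), the plain board at (246,181), and the pins at about (234,135), (319,113), (345,197) and (257,221). The look-alikes lie clear of the dial. In the side view the connector board is at (337,226). I'll measure these in world coordinates.

```bash
python3 - <<'E'
from h import *
m=arm.camera_model('top');print(np.array(m['T']).round(3).tolist(),m['fx'])
for n,u,v,z in [('head',265,78,.097),('hub',289,169,.05),('conn',331,156,.075),('plain',246,181,.06),('nest+x',277,129,.048),('nest-x',300,211,.048),('pA',234,135,.098),('pB',319,113,.098),('pC',345,197,.098),('pD',257,221,.098),('bottle',354,90,.05)]:
    print(n,hit(m,u,v,z).round(3))
im=cv2.imread('pics/top1.png')
cv2.imwrite('pics/crop1.png',cv2.resize(im[60:260,195:395],None,fx=3,fy=3,interpolation=cv2.INTER_CUBIC))
E
```

```text
[[0.021, -0.989, 0.144, 0.385], [-1.0, -0.024, -0.018, 0.047], [0.021, -0.143, -0.989, 1.073], [0.0, 0.0, 0.0, 1.0]] 538.8584141910351
head [0.757 0.074 0.097]
hub [0.591 0.024 0.05 ]
conn [ 0.613 -0.055  0.075]
plain [0.563 0.106 0.06 ]
nest+x [0.67  0.049 0.048]
nest-x [0.51  0.001 0.048]
pA [0.643 0.129 0.098]
pB [ 0.69  -0.029  0.098]
pC [ 0.531 -0.079  0.098]
pD [0.483 0.081 0.098]
bottle [ 0.755 -0.103  0.05 ]
```

View pics/crop1.png

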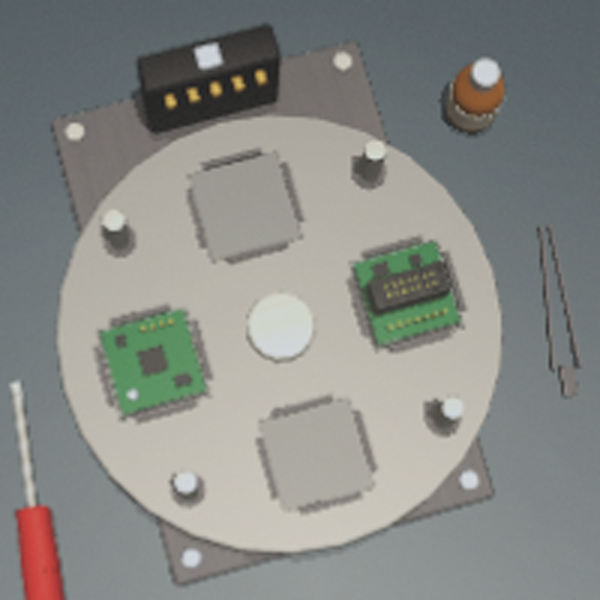

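The pins average to a dial centre near (0.589, 0.025), with fixture +x at about 16.5° yaw. The connector board lies on fixture -y, so the dial must turn counter-clockwise. I'll use pin D at about (0.483, 0.081), which sweeps along the robot's side, with the jaws straddling it loosely along the tangent and turning with the dial.

Call:
{"op": "drive_tool", "data": {"plan": [{"dx": -35.5,"dy": -31.8},{"dx": -35.5,"dy": -31.8},{"dx": -35.5,"dy": -31.8},{"dx": -35.5,"dy": -31.8},{"dx": -35.5,"dy": -31.8},{"dx": -35.5,"dy": -31.8},{"dx": -35.5,"dy": -31.8},{"dx": -35.5,"dy": -31.8},{"dx": -35.5,"dy": -31.8},{"dx": -35.5,"dy": -31.8},{"dx": -35.5,"dy": -31.8},{"dx": -35.5,"dy": -31.8}]}}

```text
invalid input at $.plan[0]: expected keys fingers, dx, dy, dz, spin
```

Call:
{"op": "drive_tool", "data": {"plan": [{"spin": 10.6},{"spin": 10.6},{"spin": 10.6},{"spin": 10.6},{"spin": 10.6},{"spin": 10.6},{"spin": 10.6},{"spin": 10.6},{"spin": 10.6},{"spin": 10.6},{"spin": 10.6},{"spin": 10.6}]}}

```text
invalid input at $.plan[0]: expected keys fingers, dx, dy, dz, spin
```

Call:
{"op": "drive_tool", "data": {"plan": [{"spin": 10.6},{"spin": 10.6},{"spin": 10.6},{"spin": 10.6},{"spin": 10.6},{"spin": 10.6},{"fingers": -0.1},{"fingers": -0.1}]}}

```text
invalid input at $.plan[0]: expected keys fingers, dx, dy, dz, spin
```

```bash
python3 - <<'E'
from h import *
s=arm.state();print(s['clock'],s['ee_pos'],s['orientation'],s['joint_positions'],s['force'],s['width'])
m=arm.camera_model('wrist');print(np.array(m['T']).round(3).tolist())
save('wrist','w1.png')
E
```

```text
0.1 [0.21635761 0.58601451 0.40388044] [-1.79890911e+02 -1.90547146e-02  1.59726295e+02] [ 5.95005723e+01  3.02717145e+01  8.21507275e+01 -6.63793230e-04
  6.76882966e+01 -1.02254880e+01] [ 0.53583277 -0.51025618 -0.45629544] 0.08704339727272425
[[0.347, 0.904, 0.25, 0.146], [0.938, -0.334, -0.095, 0.613], [-0.002, 0.268, -0.963, 0.384], [0.0, 0.0, 0.0, 1.0]]
```

View pics/w1.png

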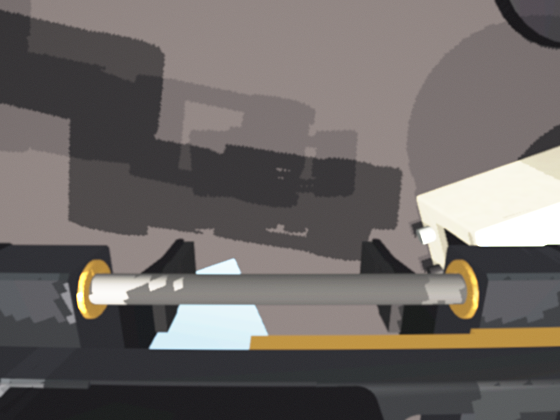

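The moves were refused because every row needs all five keys. The wrist picture shows only the bench beside the start pose, so nothing has moved.

Call:
{"op": "drive_tool", "data": {"plan": [{"fingers": 1,"dx": -35.5,"dy": -31.8,"dz": 0,"spin": 0},{"fingers": 1,"dx": -35.5,"dy": -31.8,"dz": 0,"spin": 0},{"fingers": 1,"dx": -35.5,"dy": -31.8,"dz": 0,"spin": 0},{"fingers": 1,"dx": -35.5,"dy": -31.8,"dz": 0,"spin": 0},{"fingers": 1,"dx": -35.5,"dy": -31.8,"dz": 0,"spin": 0},{"fingers": 1,"dx": -35.5,"dy": -31.8,"dz": 0,"spin": 0},{"fingers": 1,"dx": -35.5,"dy": -31.8,"dz": 0,"spin": 0},{"fingers": 1,"dx": -35.5,"dy": -31.8,"dz": 0,"spin": 0},{"fingers": 1,"dx": -35.5,"dy": -31.8,"dz": 0,"spin": 0},{"fingers": 1,"dx": -35.5,"dy": -31.8,"dz": 0,"spin": 0},{"fingers": 1,"dx": -35.5,"dy": -31.8,"dz": 0,"spin": 0},{"fingers": 1,"dx": -35.5,"dy": -31.8,"dz": 0,"spin": 0}]}}

```text
clock: 1.65
ee_pos: [0.4912, 0.0684, 0.4024]
orientation: [-180.0, -0.0, 160.1]
force: [0.2, 1.1, 0.7]
width: 0.0866
```

Call:
{"op": "drive_tool", "data": {"plan": [{"fingers": -0.1,"dx": 0,"dy": 0,"dz": 0,"spin": 10.6},{"fingers": -0.1,"dx": 0,"dy": 0,"dz": 0,"spin": 10.6},{"fingers": -0.1,"dx": 0,"dy": 0,"dz": 0,"spin": 10.6},{"fingers": -0.1,"dx": 0,"dy": 0,"dz": 0,"spin": 10.6},{"fingers": -0.1,"dx": 0,"dy": 0,"dz": 0,"spin": 10.6},{"fingers": -0.1,"dx": 0,"dy": 0,"dz": 0,"spin": 10.6},{"fingers": -0.1,"dx": 0,"dy": 0,"dz": 0,"spin": 10.6},{"fingers": -0.1,"dx": 0,"dy": 0,"dz": 0,"spin": 10.6},{"fingers": -0.1,"dx": 0,"dy": 0,"dz": 0,"spin": 10.6},{"fingers": -0.1,"dx": 0,"dy": 0,"dz": 0,"spin": 10.6},{"fingers": -0.1,"dx": 0,"dy": 0,"dz": 0,"spin": 10.6},{"fingers": -0.1,"dx": 0,"dy": 0,"dz": 0,"spin": 10.6}]}}

```text
clock: 3.15
ee_pos: [0.4921, 0.0638, 0.3999]
orientation: [-179.9, 0.3, 31.0]
force: [-0.8, -0.0, -0.2]
width: 0.0393
```

Call:
{"op": "drive_tool", "data": {"plan": [{"fingers": -0.1,"dx": 0,"dy": 0,"dz": 0,"spin": 10.6},{"fingers": -0.1,"dx": 0,"dy": 0,"dz": 0,"spin": 10.6},{"fingers": -0.1,"dx": 0,"dy": 0,"dz": 0,"spin": 10.6},{"fingers": -0.1,"dx": 0,"dy": 0,"dz": 0,"spin": 10.6},{"fingers": -0.1,"dx": 0,"dy": 0,"dz": 0,"spin": 10.6},{"fingers": -0.1,"dx": 0,"dy": 0,"dz": 0,"spin": 10.6}]}}

```text
clock: 3.9
ee_pos: [0.4913, 0.0639, 0.3987]
orientation: [179.7, 0.4, -33.4]
force: [0.9, 0.1, 0.4]
width: 0.0388
```

```bash
python3 - <<'E'
from h import *
s=arm.state();print(s['clock'],s['ee_pos'],s['orientation'],s['joint_positions'],s['force'],s['width'])
import pickle
m=arm.camera_model('wrist');print(np.array(m['T']).round(3).tolist());pickle.dump(m,open('w2.pkl','wb'))
save('wrist','w2.png')
E
```

```text
3.9 [0.49131258 0.06392745 0.3986645 ] [179.72212841   0.40703448 -33.43823258] [-5.51879727e+00  2.08575613e+01  1.00599976e+02 -6.40808292e-02
  5.90322433e+01  1.17951656e+02] [0.94016303 0.05224941 0.39745684] 0.03881366966938835
[[-0.551, -0.802, -0.23, 0.551], [-0.834, 0.531, 0.147, 0.025], [0.005, 0.273, -0.962, 0.378], [0.0, 0.0, 0.0, 1.0]]
```

View pics/w2.png

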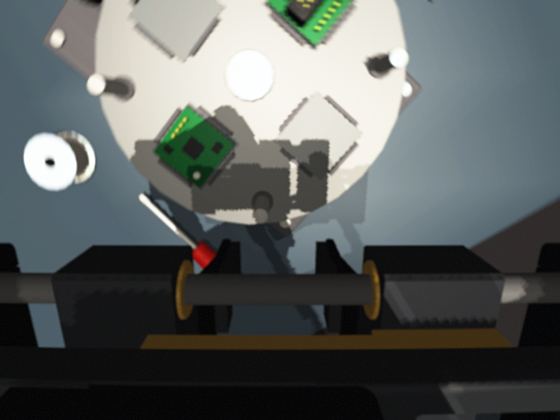

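Wrist view: pin D's top is in shadow at about (262,203), pin A at (97,85) and pin C at (398,58). The screwdriver tip at (145,197) is on the bench, clear of the path.

```bash
python3 - <<'E'
from h import *
import pickle
w=pickle.load(open('w2.pkl','rb'));t=arm.camera_model('top')
W=dict(A=(97,85),C=(398,58),D=(262,203)); T=dict(A=(233,133),B=(320,110),C=(346,195.7),D=(256.7,220.7))
for k in T: print(k,hit(t,*T[k],.098).round(4), hit(w,*W[k],.098).round(4) if k in W else '')
print('hub',hit(t,288.5,168.5,.05).round(4),hit(w,250,75,.05).round(4))
im=cv2.imread('pics/w2.png')[150:260,180:340]
im=cv2.convertScaleAbs(cv2.resize(im,None,fx=5,fy=5,interpolation=cv2.INTER_CUBIC),alpha=2.0);cv2.imwrite('pics/c2.png',im)
E
```

```text
A [0.6467 0.1306 0.098 ] [0.647  0.1322 0.098 ]
B [ 0.6957 -0.0311  0.098 ] 
C [ 0.5337 -0.0807  0.098 ] [ 0.5323 -0.0769  0.098 ]
D [0.4839 0.0817 0.098 ] [0.4938 0.0773 0.098 ]
hub [0.5916 0.0249 0.05  ] [0.5911 0.027  0.05  ]
```

View pics/c2.png

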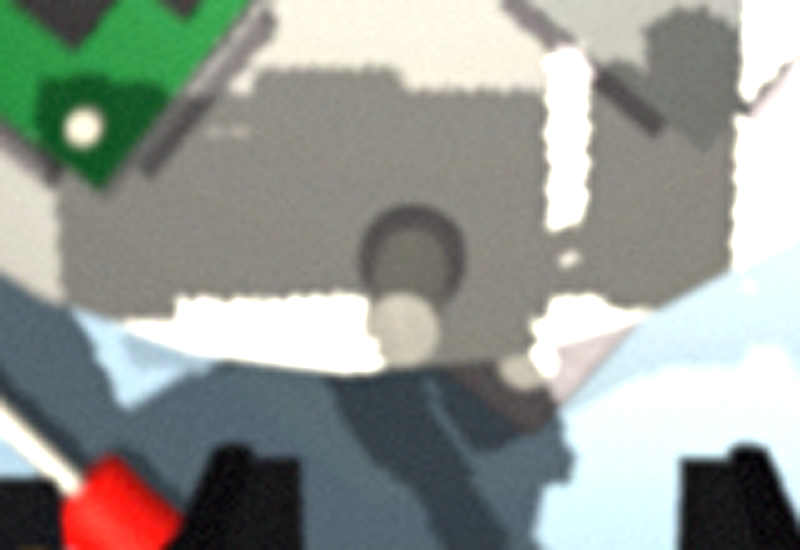

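In the enhanced crop pin D's top is at crop (405,330), which is wrist pixel (261,216). That agrees with the top view: D ≈ (0.484, 0.0815).

Call:
{"op": "drive_tool", "data": {"plan": [{"fingers": -0.1,"dx": -15.8,"dy": -10.7,"dz": 0,"spin": -5.4},{"fingers": -0.1,"dx": 0,"dy": 0,"dz": 30,"spin": 0},{"fingers": -0.1,"dx": 0,"dy": 0,"dz": 30,"spin": 0},{"fingers": -0.1,"dx": 0,"dy": 0,"dz": 10,"spin": 0},{"fingers": -0.1,"dx": 0,"dy": 0,"dz": 0,"spin": 0}]}}

```text
clock: 4.58
ee_pos: [0.4839, 0.0821, 0.3277]
orientation: [179.8, 0.3, -27.5]
force: [-0.0, -0.4, 0.8]
width: 0.039
```

```bash
python3 - <<'E'
from h import *
s=arm.state();p=s['ee_pos'];y=np.radians(s['orientation'][2]);print(s['clock'],p,s['orientation'],s['width'])
e=(np.array([.484,.0815])-p[:2])*1000
print('dx',e@[np.cos(y),np.sin(y)],'dy',e@[np.sin(y),-np.cos(y)],'dz',(p[2]-.254)*1000)
E
```

```text
4.575 [0.48391568 0.0820504  0.3276834 ] [179.82110701   0.31428765 -27.45830222] 0.039036613081979074
dx 0.3286145334498092 dy 0.4495130366616977 dz 73.68339584148065
```

Call:
{"op": "drive_tool", "data": {"plan": [{"fingers": -0.1,"dx": 0,"dy": 0,"dz": 25,"spin": 0},{"fingers": -0.1,"dx": 0,"dy": 0,"dz": 25,"spin": 0},{"fingers": -0.1,"dx": 0,"dy": 0,"dz": 20,"spin": 0},{"fingers": -0.45,"dx": 0,"dy": 0,"dz": 4,"spin": 0},{"fingers": -0.45,"dx": 0,"dy": 0,"dz": 0,"spin": 0}]}}

```text
clock: 5.2
ee_pos: [0.4874, 0.0817, 0.2571]
orientation: [-179.9, -0.4, -27.3]
force: [-0.2, 1.0, 0.2]
width: 0.0277
```

Call:
{"op": "drive_tool", "data": {"plan": [{"fingers": -0.45,"dx": 0.5,"dy": 10.5,"dz": 0,"spin": -5},{"fingers": -0.45,"dx": 0.5,"dy": 10.5,"dz": 0,"spin": -5},{"fingers": -0.45,"dx": 0.5,"dy": 10.5,"dz": 0,"spin": -5}]}}

```text
clock: 5.58
ee_pos: [0.478, 0.0528, 0.2601]
orientation: [-179.8, -0.7, -11.8]
force: [0.4, 3.4, -2.5]
width: 0.0241
```

```bash
cat >> h.py <<'E'
def polar():
    s=arm.state();p=s['ee_pos'];d=p[:2]-[.590,.0255]
    a=np.degrees(np.arctan2(d[1],d[0]))%360
    print('t',s['clock'],'r',np.hypot(*d)*1000,'dial-equiv',a-152,'yaw-(a-180)',(s['orientation'][2]-(a-180)+180)%360-180,'tipz',p[2]-.182,'F',s['force'].round(1),'w',s['width'],'q6',s['joint_positions'][5])
E
python3 -c "
from h import *
polar();save('top','top2.png')"
```

```text
t 5.575 r 115.26540220881239 dial-equiv 14.280378795057544 yaw-(a-180) 1.940294287186191 tipz 0.07811676839131448 F [ 0.4  3.4 -2.5] w 0.024129206136832483 q6 94.47740717210945
```

View pics/top2.png

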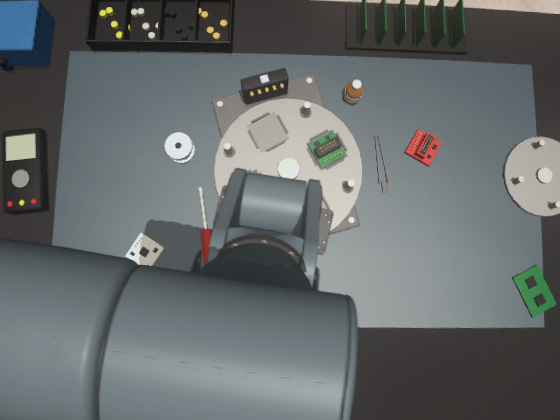

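The dial follows counter-clockwise: the connector board is now at (327,148), and the boards still lie in their nests. I'll continue with small radius and height corrections.

Call:
{"op": "drive_tool", "data": {"plan": [{"fingers": -0.45,"dx": -1.5,"dy": 10.5,"dz": 2,"spin": -4.5},{"fingers": -0.45,"dx": -1,"dy": 10.5,"dz": 2,"spin": -4.5},{"fingers": -0.45,"dx": -0.5,"dy": 10.5,"dz": 1.5,"spin": -5},{"fingers": -0.45,"dx": -0.5,"dy": 10.5,"dz": 1,"spin": -5}]}}

```text
clock: 6.12
ee_pos: [0.4736, 0.0119, 0.2588]
orientation: [179.9, -1.6, 7.5]
force: [1.8, 3.5, -0.9]
width: 0.0242
```

```bash
python3 -c "
from h import *
polar()"
```

```text
t 6.125 r 117.17278498637664 dial-equiv 34.64336929188312 yaw-(a-180) 0.8810500795356404 tipz 0.07681828019551445 F [ 1.8  3.5 -0.9] w 0.024150273866582528 q6 69.54697714506315
```

The tool has tilted about 1.6°, which puts the fingertips some 5 mm inward. I'll shift outward while continuing.

Call:
{"op": "drive_tool", "data": {"plan": [{"fingers": -0.45,"dx": -4,"dy": 9,"dz": 1.5,"spin": -4.5},{"fingers": -0.45,"dx": -3,"dy": 9,"dz": 1.5,"spin": -4.5},{"fingers": -0.45,"dx": -1.5,"dy": 9,"dz": 1,"spin": -4.5}]}}

```text
clock: 6.5
ee_pos: [0.4729, -0.016, 0.258]
orientation: [179.4, -2.0, 21.2]
force: [-0.5, 0.9, -1.1]
width: 0.0239
```

```bash
cat >> h.py <<'E'
def tip():
    from scipy.spatial.transform import Rotation as R
    s=arm.state();t=s['ee_pos']+R.from_euler('xyz',s['orientation'],degrees=True).as_matrix()[:,2]*.182
    d=t[:2]-[.590,.0255];print('tip',t.round(4),'r',np.hypot(*d)*1000,'equiv',np.degrees(np.arctan2(d[1],d[0]))%360-152,s['orientation'])
E
python3 -c "
from h import *
polar();tip()"
```

```text
t 6.5 r 124.20044821447011 dial-equiv 47.5011222403775 yaw-(a-180) 1.7280462784510178 tipz 0.07602275380599754 F [-0.5  0.9 -1.1] w 0.023937837303024272 q6 52.07043092191972
tip [ 0.4794 -0.0155  0.0761] r 117.92936046310074 equiv 48.35641894263003 [179.38640164  -1.96123403  21.22916852]
```

Call:
{"op": "drive_tool", "data": {"plan": [{"fingers": -0.45,"dx": -0.5,"dy": 10.5,"dz": 1,"spin": -4.5},{"fingers": -0.45,"dx": -0.5,"dy": 10.5,"dz": 1,"spin": -4.5},{"fingers": -0.45,"dx": -0.5,"dy": 10.5,"dz": 1,"spin": -5},{"fingers": -0.45,"dx": -0.5,"dy": 10.5,"dz": 1,"spin": -5}]}}

```text
clock: 7.0
ee_pos: [0.4932, -0.0548, 0.259]
orientation: [178.4, -1.9, 40.7]
force: [0.8, -0.2, -0.7]
width: 0.0238
```

```bash
python3 -c "
from h import *
polar();tip()"
```

```text
t 7.0 r 125.79329097987791 dial-equiv 67.66404124674668 yaw-(a-180) 0.9938432375852244 tipz 0.07695108103157083 F [ 0.8 -0.2 -0.7] w 0.02383689412293338 q6 28.75904405905856
tip [ 0.5011 -0.0548  0.0771] r 119.82049671563313 equiv 70.1101792308956 [178.35687046  -1.88758413  40.65788448]
```

Call:
{"op": "drive_tool", "data": {"plan": [{"fingers": -0.45,"dx": 0,"dy": 10,"dz": 1,"spin": -4.5},{"fingers": -0.45,"dx": 0,"dy": 10,"dz": 1,"spin": -4.5},{"fingers": -0.45,"dx": 0,"dy": 10,"dz": 1,"spin": -4.5},{"fingers": -0.45,"dx": 0,"dy": 9,"dz": 1,"spin": -4.5},{"fingers": -0.3,"dx": 0,"dy": 0,"dz": 0,"spin": 0},{"fingers": -0.2,"dx": 0,"dy": 0,"dz": 0,"spin": 0}]}}

```text
clock: 7.75
ee_pos: [0.5258, -0.083, 0.2627]
orientation: [177.1, -1.4, 58.8]
force: [0.9, -0.8, 0.2]
width: 0.0324
```

```bash
python3 -c "
from h import *
polar();tip();save('top','top3.png')"
```

```text
t 7.75 r 126.04784796998008 dial-equiv 87.37386021839961 yaw-(a-180) -0.5464452040777132 tipz 0.08066506400153467 F [ 0.9 -0.8  0.2] w 0.032406507964218595 q6 8.95170904673306
tip [ 0.5361 -0.084   0.081 ] r 122.10782995620845 equiv 91.7862530256501 [177.05430637  -1.38440651  58.82741501]
```

View pics/top3.png

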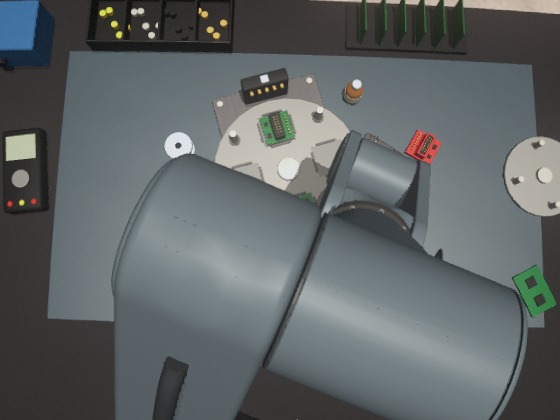

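The connector board is now in front of the test head at (278,127), and the pins at (234,136) and (319,114) match the starting pin positions. I'll open a little and lift off.

Call:
{"op": "drive_tool", "data": {"plan": [{"fingers": 0,"dx": 0,"dy": 0,"dz": 0,"spin": 0},{"fingers": 0,"dx": 0,"dy": 0,"dz": -15,"spin": 0},{"fingers": 0,"dx": 0,"dy": 0,"dz": -20,"spin": 0},{"fingers": 0,"dx": 0,"dy": 0,"dz": -35,"spin": 0},{"fingers": 0,"dx": 0,"dy": 0,"dz": -40,"spin": 0},{"fingers": 0,"dx": -40,"dy": 0,"dz": -20,"spin": 0},{"fingers": 0,"dx": -40,"dy": 30,"dz": 0,"spin": 0},{"fingers": 0,"dx": -40,"dy": 30,"dz": 0,"spin": 0},{"fingers": 0,"dx": -40,"dy": 30,"dz": 0,"spin": 0},{"fingers": 0,"dx": -40,"dy": 30,"dz": 0,"spin": 0},{"fingers": 0,"dx": -40,"dy": 0,"dz": 0,"spin": 0},{"fingers": 0,"dx": 0,"dy": 0,"dz": 0,"spin": 0}]}}

```text
clock: 9.3
ee_pos: [0.4935, -0.3546, 0.4086]
orientation: [176.5, -1.3, 58.9]
force: [0.3, 0.3, -0.3]
width: 0.0436
```

```bash
python3 - <<'E'
from h import *
im=save('top','top4.png');s=arm.state();print(s['clock'],s['force'],s['joint_vel'])
c=cv2.cvtColor(im[60:260,195:395],cv2.COLOR_RGB2BGR);d=save('side','s4.png')
big=np.hstack([cv2.resize(c,(400,400),interpolation=cv2.INTER_CUBIC),cv2.resize(cv2.cvtColor(d[130:290,220:380],cv2.COLOR_RGB2BGR),(400,400),interpolation=cv2.INTER_CUBIC)])
cv2.imwrite('pics/fin.png',big)
E
```

```text
9.35 [0.26901118 0.8646006  0.13222929] [ 2.28220999 -0.4758522   0.99708945  0.62907899 -0.06262434  0.2930291 ]
```

View pics/fin.png

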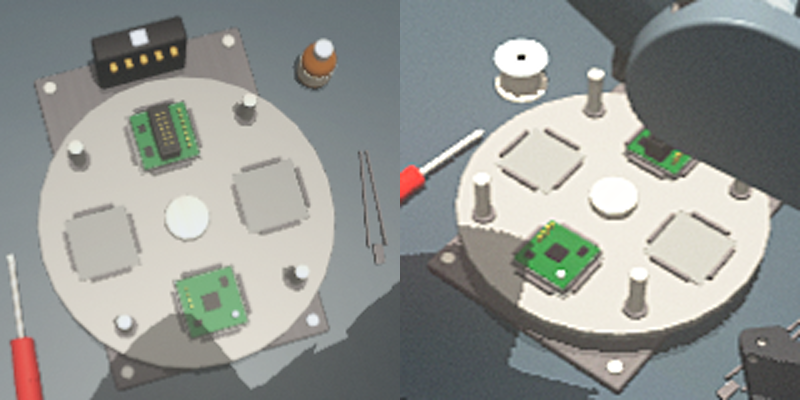

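In the final view the connector board faces the head at crop (165,135) and the plain board sits flat in its nest at (210,300). The pins at (78,148), (248,102), (302,271) and (124,323) match their starting places, so the dial has clicked in and the arm is clear.

```bash
python3 -c "
from station import arm
print(arm.close_job())"
```

```text
the job is handed in; nothing more can be done
None
```

The dial is turned a quarter turn counter-clockwise, and the board with the tall black connector now faces the black test head. I straddled one steel pin loosely with the jaws, took it round its arc, then lifted off and moved clear. The job was handed in at about 9.4 s.

**Checks after letting go:**
- **Dial:** all four pins are within about a pixel of the click-position spots, and the dial did not spring back.
- **Boards:** both look to be lying flat in their nests. The arm partly hid the connector board in the side view, so that one rests mainly on the top view.
- **Forces:** the readings taken between moves stayed under about 5 N.

**What went wrong:**
- My first move calls were refused for missing keys, and nothing moved.
- The tool tilted by about 3° during the arc. I corrected for the inward shift this caused at the fingertips, and it did no harm.

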